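Fill the foam kit tray with the power-supply parts

TASK

Fill the kit tray for the power-supply rebuild: stand the three can capacitors, terminals up, and lay the wound toroidal choke flat, each in the foam nest whose cut-out fits it, with its base down on the nest's floor. The smallest capacitor is standing in the hole of the choke. Set the parts down rather than dropping them in, and leave the heatsink and the transformer where they are on the bench.

Things in the scene. Friction and masses are not known exactly. Their poses are not given: they have to be found in the camera images.
- cap_small: Smallest can capacitor: dark-sleeved upright cylinder with a light stripe down one side, standing on its flat end, two thin solder tags up (terminals 5 mm more); 25 mm diameter, 55 mm tall, 40 g. Origin: centre of its underside; z up along its axis. At the start it stands on the table inside the choke's hole, 25 mm of it showing above the choke.
- cap_medium: Middle-sized can capacitor: dark-sleeved upright cylinder with a light stripe down one side, standing on its flat end, two thin solder tags up (terminals 5 mm more); 35 mm diameter, 50 mm tall, 75 g. Origin: centre of its underside; z up along its axis.
- cap_large: Largest can capacitor: dark-sleeved upright cylinder with a light stripe down one side, standing on its flat end, two screw terminals up (terminals 7 mm more); 51 mm diameter, 65 mm tall, 150 to 240 g. Origin: centre of its underside; z up along its axis.
- choke: Toroidal choke: a cream ring core wound with copper wire, lying flat; 62 mm outside diameter, 34 mm hole right through, 30 mm high, 150 to 310 g. Origin: on the ring's axis at its underside; z along its axis, up.
- nest_small: Foam nest for the smallest capacitor: fixed charcoal block 88 x 88 mm, 20 mm high, with a round 36 mm diameter recess 12 mm deep in the middle (grey floor 8 mm above the block's underside). Origin: centre of the block's underside, 4 mm above the table; z up, x and y along its sides. The four nests stand in any order 90 mm apart, in a row along y, in one black tray (rim 18 mm high).
- nest_medium: Foam nest for the middle-sized capacitor: fixed charcoal block 88 x 88 mm, 20 mm high, with a round 46 mm diameter recess 12 mm deep in the middle (grey floor 8 mm above the block's underside). Origin: centre of the block's underside, 4 mm above the table; z up, x and y along its sides. In the same tray.
- nest_large: Foam nest for the largest capacitor: fixed charcoal block 88 x 88 mm, 20 mm high, with a round 62 mm diameter recess 12 mm deep in the middle (grey floor 8 mm above the block's underside). Origin: centre of the block's underside, 4 mm above the table; z up, x and y along its sides. In the same tray.
- nest_choke: Foam nest for the choke: fixed charcoal block 88 x 88 mm, 20 mm high, with a ring-shaped 74 mm diameter recess 12 mm deep in the middle (grey floor 8 mm above the block's underside). Origin: centre of the block's underside, 4 mm above the table; z up, x and y along its sides. A foam boss of 18 mm diameter, level with the top, stands in the recess and enters the choke's hole.
- heatsink: Finned aluminium heatsink 50 x 66 mm, 35 mm high, 140 g, lying loose among the parts; not part of the kit, to be left alone. Origin: centre of its underside, z up.
- transformer: Small laminated-core transformer 50 x 42 mm, 46 mm high, 200 g, dark steel core with a tan taped winding, standing loose among the parts; not part of the kit, to be left alone. Origin: centre of its underside, z up.
There are look-alikes about, which are no part of the job. Leave any pink look-alike of the nest_medium alone.

How it is judged:
By the outcome, as a careful person would: the job done as asked, in the order asked, and still so for the second after the job is handed in, with the robot touching nothing.
It also fails if it takes over 106 s, if anything falls off the work surface, if the arm or the gripper's body presses on something with over 40 N, if the wrist force passes 120 N, or if a joint passes its speed limit or range.

ROBOT

A 6-joint arm with a two-finger parallel gripper is mounted at the origin on the work surface. World frame = base frame: x ahead of the robot, y to its left, z up, the work surface at z = 0. Lengths are in m, angles in rad, forces in N, time in s.
With the tool pointing down it reaches from about 0.35 to 0.8 m from the base axis. Payload 7.3 kg.
Tool frame: the origin (TCP) lies between the finger pads; the fingertips stand 25 mm ahead of it and the grasp point (between the pads) lies 6 mm ahead of it (r.tip_extent is the distance from the TCP to the fingertips, in m); z points along the fingers, y is the line along which they close (so a half turn about z gives the same grasp; the last joint's range is limited). The gripper opens to 85 mm and grips with 20 to 120 N. Pads are 22 mm wide; open, the fingers measure 114 mm over their backs; the gripper's body (76 mm by 85 mm) begins 54 mm behind the grasp point. The pads swing forward as they close: fully open they stand 13 mm farther back than shut.
Start: joints at [-1.399, 0.342, 1.524, -0, 1.275, -0.146], TCP at [0.164, -0.499, 0.256] pointing down, gripper open.
Joint ranges: [-2.53, 2.53], [-0.77, 2.02], [0.04, 2.7], [-1, 4.14], [0.28, 2.66], [-3.11, 3.11]. Speed limits (rad/s): [2.57, 2.57, 3.14, 3.14, 3.14, 3.14].

INTERFACE

Orientations are given as a unit quaternion [x, y, z, w].
In Python, from workcell import r, command_gripper, optics gives the robot as it stands. The module is installed in compiled form; this text tells all that it offers. Calls block until the motion is done:
- r.reach(position, orientation): joint-space move of the TCP to a pose.
- r.move_straight(position, orientation=None, speed=0.15, max_force=None): straight line of the TCP; orientation=None keeps the orientation; speed is the mean speed in m/s. With max_force (N) it stops when the force on the tool has changed by that much, and returns True; else False.
- r.movej(angles): joint-space move.
- command_gripper(opening, force=None): finger opening in m; force is the grip in N (None keeps the last); returns when the fingers have stopped.
- r.hold(seconds).
- r.solve_ik(position, orientation): joint angles nearest the present ones, or None.
- r.read_state(): the state.
- optics.get_image(name): name is "scene" or "top"; returns (picture, depth): 384x512x3 uint8, red, green, blue; 384x512 float32, m along the optical axis (not along the pixel's ray), 0 where there is no reading.
- optics.camera_model(name): a dict with "K" (3x3 intrinsics, pixels), "R" (3x3) and "t" (3): a world point X has camera coordinates R X + t. Camera axes: x right, y down, z forward; pixel columns grow to the right and rows downward; lengths in m; the calibration is good to about 2 mm. A picture is of the moment at which its call begins. camera_model takes no time and is no camera call.
A pose or a line that the arm cannot do raises r.PlanningError and nothing moves.
- r.finish_job(): hands the job in; it is judged then, once.
The state is a dict: "time_s": time; "joint_positions": joint angles; "dq": joint speeds; "tau": joint torques, N m; "eef_pos": TCP position; "eef_rot": TCP orientation; "contact_force": force on the tool from outside, world axes, zero at the start; "torque": the same for the moment, N m; "grip_width": finger opening in m; "grip_force": force on a finger pad.
Only numpy, scipy, OpenCV 4.12 (cv2) and the standard library are available. Lean on these libraries where they do the work, as an engineer would, in place of code of your own. Each camera call takes 0.05 s, during which the arm holds its last target. There are 200 camera calls.

## Working session

There is one attempt and no reset: what is moved stays moved. The work goes in short steps, each a Python script; the robot and the scene stay as the last script left them, time stands still between calls to the robot, and variables do not carry over. Pictures are saved under pics/ and viewed, at most 14 in all, crops included, and the job is handed in when it is done.

```bash
mkdir -p pics; python3 - <<'E'
from workcell import r, optics
import cv2,numpy as np
for n in("scene","top"):
    im,d=optics.get_image(n); cv2.imwrite(f"pics/{n}0.png",im[:,:,::-1]); np.savez(f"{n}0.npz",im=im,d=d,**optics.camera_model(n))
    m=optics.camera_model(n); print(n,m["K"].tolist(),(-m["R"].T@m["t"]).round(3))
print(r.read_state()["time_s"],r.read_state()["eef_rot"],r.read_state()["grip_width"])
E
```

```text
scene [[403.39091230546575, 0.0, 260.0816693171966], [0.0, 403.39091230546575, 191.62089972817228], [0.0, 0.0, 1.0]] [1.142 0.236 0.502]
top [[367.3150781893009, 0.0, 251.35924655004618], [0.0, 367.3150781893009, 189.84574115973197], [0.0, 0.0, 1.0]] [0.503 0.016 1.004]
0.1 [ 9.87401064e-01  1.58236153e-01 -1.45932788e-05 -6.77435235e-04] 0.08571156777075428
```

View pics/top0.png

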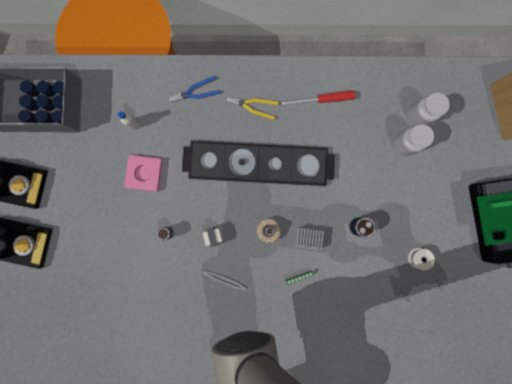

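View pics/scene0.png

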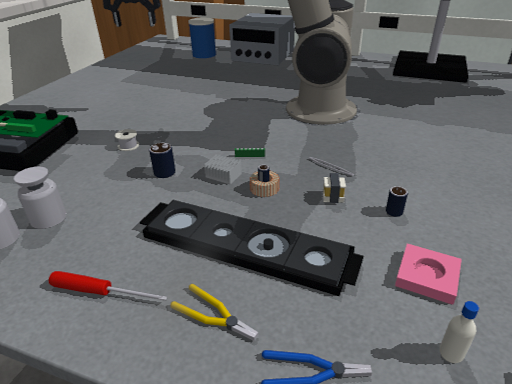

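The top view shows the tray with its nests at about (209,160), (242,161), (275,163) and (308,165). cap_medium is at (165,233), the choke with cap_small inside at (268,231), cap_large at (364,227), the transformer at (213,236) and the heatsink at (310,238). The look-alikes are the pink block (143,173), the spool (421,259) and the cans in the box (40,100). None of these is in the tray or matches the part descriptions.

```bash
cat > vis.py <<'E'
import numpy as np,cv2
def cloud(z):
    d=z["d"];K=z["K"];v,u=np.mgrid[:d.shape[0],:d.shape[1]]
    c=np.stack([(u-K[0,2])/K[0,0]*d,(v-K[1,2])/K[1,1]*d,d],-1)
    P=(c-z["t"])@z["R"]; P[d==0]=np.nan; return P
def disc(P,u,v,zlo,zhi,w=14):
    "centre, mean height and diameter (min circle) of the points in a height band around a pixel"
    q=P[v-w:v+w+1,u-w:u+w+1].reshape(-1,3); q=q[(q[:,2]>zlo)&(q[:,2]<zhi)]
    (x,y),rad=cv2.minEnclosingCircle(q[:,:2].astype(np.float32))
    return np.r_[x,y,2*rad,np.median(q[:,2]),len(q)].round(4)
E
python3 - <<'E'
from vis import *
for n in("top","scene"):
    z=np.load(n+"0.npz");P=cloud(z)
    def px(X):
        c=z["K"]@(z["R"]@X+z["t"]);return np.round(c[:2]/c[2]).astype(int)
    if n=="top":
        T=P
        for nm,u,v,a,b,w in[("csmall",268,231,.047,.075,8),("cmed",165,233,.042,.07,9),("clarge",364,227,.058,.09,12),("choke",268,231,.022,.036,16),
          ("n1",209,160,.004,.018,13),("n2",242,161,.004,.018,15),("n3",275,163,.004,.018,11),("n4",308,165,.004,.018,13),("heats",310,238,.025,.045,18),("transf",213,236,.035,.06,14),("pink",143,173,.004,.03,14)]:
            print(nm,disc(P,u,v,a,b,w))
            X=np.r_[disc(P,u,v,a,b,w)[:2],disc(P,u,v,a,b,w)[3]]
    print("table z",np.nanmedian(P[270:290,180:200,2]) if n=="top" else 0)
    if n=="top":
        q=P[140:190,180:340].reshape(-1,3);q=q[(q[:,2]>.02)&(q[:,2]<.032)]
        print("tray",cv2.minAreaRect(q[:,:2].astype(np.float32)))
        np.set_printoptions(linewidth=200)
        print((T[160:163,195:325:1,2][1]*1000).round().astype(int))
im=np.load("top0.npz")["im"]
a=cv2.resize(im[130:255,150:385],None,fx=3.4,fy=3.4,interpolation=cv2.INTER_CUBIC)
cv2.imwrite("pics/crop1.png",a[:,:,::-1])
E
python3 -c "
from workcell import r;print(r.tip_extent)"
```

```text
csmall [ 4.601e-01 -1.830e-02  2.460e-02  5.550e-02  7.200e+01]
cmed [4.503e-01 2.560e-01 3.560e-02 5.030e-02 1.460e+02]
clarge [ 4.731e-01 -2.607e-01  5.110e-02  6.580e-02  3.210e+02]
choke [ 4.599e-01 -1.710e-02  6.370e-02  2.950e-02  3.110e+02]
n1 [6.484e-01 1.475e-01 4.500e-02 1.210e-02 2.190e+02]
n2 [6.377e-01 4.850e-02 9.480e-02 1.170e-02 5.400e+02]
n3 [ 6.405e-01 -3.370e-02  3.490e-02  1.170e-02  1.320e+02]
n4 [ 6.363e-01 -1.237e-01  6.120e-02  1.180e-02  4.010e+02]
heats [ 4.392e-01 -1.250e-01  8.170e-02  3.310e-02  2.150e+02]
transf [4.423e-01 1.296e-01 5.140e-02 4.330e-02 2.590e+02]
pink [6.094e-01 3.225e-01 1.070e-01 1.880e-02 8.370e+02]
table z -0.00016350386950995285
tray ((0.6413042545318604, 0.013696596026420593), (0.40494394302368164, 0.10281148552894592), 87.40673828125)
[23 22 24 25 22 15 12 12 13  8 12  9  9 13  9 13 12  9 13 11 11 14 23 24 23 21 25 21 25 22 25 24 20 10 13 12 15 11 13 12 11 12 11 22 24 23 22 24 22 22 13  8 15 11 10 10 13 12 11 11 22 19 25  5 25 25
 22 26 23 25 25 24 22 29 13 13 13 13 12  9 10 13 10 13 10 10 18 23 27 24 25 24 24 24 23 24 19 22 27 25 22 23 24  9 15 11 13 10 11 12 10 11 15 12 12 12 10 12 11 10 12  8 13 11 21 21 24 23 24 24]
table z 0
0.025
```

View pics/crop1.png

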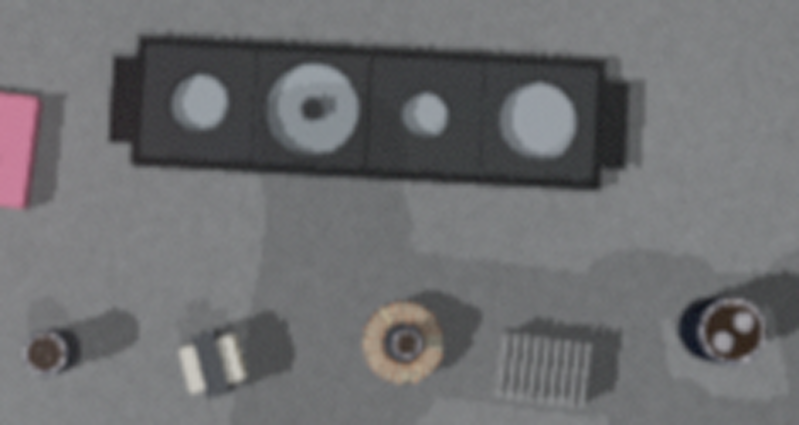

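The four nests measure 45, ring, 35 and 61 mm, so from left to right they are medium, choke, small and large. The pink one stays out. The crop agrees: cap_small is in the choke at (405,343), and the solid discs are at (200,100), (427,113) and (538,120). First I'll find the true fingertip height with a touch on bare bench, then move cap_small.

```bash
cat > arm.py <<'E'
from workcell import r, command_gripper, optics
import numpy as np
NEST=dict(medium=(.6484,.1475),choke=(.6444,.0570),small=(.6404,-.0333),large=(.6363,-.1237))
def down(th,ref=None):
    "tool down, closing line at angle th from world x; half turn chosen nearest to the present joints"
    a=(th+np.pi/2)/2; return [[np.cos(b),np.sin(b),0,0] for b in (a,a+np.pi/2)]
def best(p,th):
    q0=r.read_state()["joint_positions"]; c=[(np.abs(np.array(s)-q0).max(),o) for o in down(th) if (s:=r.solve_ik(p,o)) is not None]
    return min(c,key=lambda k:k[0])[1]
TH=-.0446; SAFE=.19
def st(m):
    s=r.read_state(); print(m,round(s["time_s"],1),np.round(s["eef_pos"],4),"w",round(s["grip_width"],4),"F",round(s["grip_force"],1),np.round(s["contact_force"],1))
def pick(xy,z,opening,force):
    p=[*xy,SAFE]; r.reach(p,best(p,TH)); command_gripper(opening)
    hit=r.move_straight([*xy,z],speed=.12,max_force=10)
    command_gripper(0,force); st(f"gripped hit={hit}")
    r.move_straight([*xy,SAFE],speed=.15); st("lifted")
def place(nest,z,opening):
    "z: TCP height at which the part's base should meet the nest floor"
    xy=NEST[nest]; p=[*xy,SAFE]; r.reach(p,best(p,TH))
    r.move_straight([*xy,z+.008],speed=.12); st("above")
    hit=r.move_straight([*xy,z-.004],speed=.02,max_force=4); st(f"down hit={hit}")
    command_gripper(opening); r.hold(.2)
    r.move_straight([*xy,SAFE],speed=.15); st("released")
E
python3 - <<'E'
from arm import *
p=[.53,-.11,.08]; o=best([.53,-.11,.08],np.pi/2)
r.reach([.53,-.11,.12],o); command_gripper(.062); r.move_straight([.53,-.11,.04],speed=.1,max_force=8)
h=r.move_straight([.53,-.11,.012],speed=.03,max_force=4); st(f"touch {h}")
r.move_straight([.53,-.11,.12],speed=.15)
pick((.4601,-.0181),.059,.05,30)
E
```

```text
touch True 4.1 [ 0.5298 -0.1099  0.0194] w 0.0618 F 3.6 [-0.8  0.7  7.8]
gripped hit=False 8.0 [ 0.4604 -0.0182  0.0597] w 0.0241 F 29.4 [-1.7 -0.1  6.4]
lifted 9.0 [ 0.4596 -0.018   0.1892] w 0.0238 F 29.4 [ 1.   0.5 -0.5]
```

```bash
python3 - <<'E'
from arm import *
place("small",.0715,.05)
im,d=optics.get_image("top"); m=optics.camera_model("top")
from vis import *
P=cloud(dict(d=d,**m))
print("small",disc(P,275,163,.055,.08,14),"choke",disc(P,268,231,.022,.036,17))
cv2.imwrite("pics/t1.png",cv2.resize(im[130:255,150:385],None,fx=3.4,fy=3.4)[:,:,::-1])
E
```

```text
above 10.9 [ 0.6409 -0.0334  0.0805] w 0.0234 F 29.4 [ 0.8 -0.5 -0.6]
down hit=True 11.3 [ 0.6406 -0.0333  0.0717] w 0.0235 F 29.9 [-1.   0.8  5.2]
released 12.8 [ 0.6398 -0.0332  0.189 ] w 0.0498 F 0.0 [-1.  -0.  -0.2]
small [ 0.6392 -0.0218  0.0048  0.0601  3.    ] choke [ 0.  0.  0. nan  0.]
  return _methods._mean(a, axis=axis, dtype=dtype,
  ret = ret.dtype.type(ret / rcount)
```

View pics/t1.png

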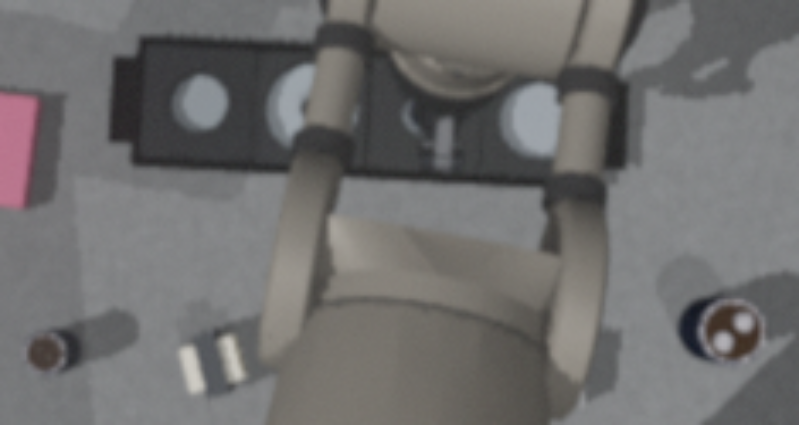

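The arm blocks the view here. Next I'll pick cap_medium, checking cap_small and the choke from above it with the arm out of the way, and place it.

```bash
python3 - <<'E'
from arm import *
from vis import *
p=[.4503,.256,SAFE]; r.reach(p,best(p,TH))
im,d=optics.get_image("top"); m=optics.camera_model("top")
P=cloud(dict(d=d,**m))
cv2.imwrite("pics/t2.png",cv2.resize(im[130:255,150:385],None,fx=3.4,fy=3.4)[:,:,::-1])
for n,a in(("small",(277,163,.055,.08,14)),("choke",(268,231,.022,.036,17))):
    try: print(n,disc(P,*a))
    except Exception as e: print(n,e)
pick((.4503,.256),.045,.06,40)
z=r.read_state()
place("medium",.0575,.06)
E
```

```text
small [ 6.40e-01 -3.40e-02  2.51e-02  6.69e-02  7.60e+01]
choke [ 4.599e-01 -1.720e-02  6.360e-02  2.980e-02  3.110e+02]
gripped hit=False 16.5 [0.4507 0.2562 0.0457] w 0.0341 F 40.0 [-0.6 -0.6  6.1]
lifted 17.6 [0.4498 0.2558 0.1891] w 0.0337 F 39.8 [ 0.   1.2 -0.9]
above 19.7 [0.649  0.1476 0.0665] w 0.0335 F 39.8 [ 0.5 -0.1 -1.9]
down hit=True 20.1 [0.6485 0.1475 0.0578] w 0.0341 F 40.4 [-0.6  0.1  4.9]
released 21.7 [0.6478 0.1474 0.1889] w 0.0603 F 0.0 [-0.5 -0.6 -0.7]
```

View pics/t2.png

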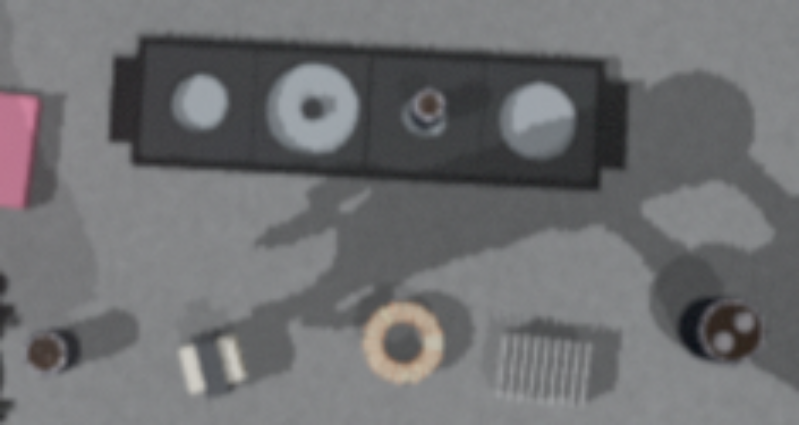

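cap_small stands in its nest, with its top at (427,103) in the crop and measured at z 67 mm. The choke is undisturbed at (403,342). Next is the choke, gripped by its upper half so the fingertips stay above the foam.

```bash
python3 - <<'E'
from arm import *
pick((.4599,-.0172),.034,.085,70)
if r.read_state()["grip_width"]>.05: place("choke",.0462,.08)
E
```

```text
gripped hit=False 24.9 [ 0.4601 -0.0173  0.0354] w 0.06 F 71.9 [-3.2  0.6 15. ]
lifted 26.1 [ 0.4593 -0.0171  0.1891] w 0.0598 F 75.9 [-0.2  0.4 -3.3]
above 28.2 [0.645  0.057  0.0552] w 0.06 F 75.9 [ 0.6  0.6 -1.8]
down hit=True 28.6 [0.6446 0.057  0.0476] w 0.0597 F 76.6 [-1.1  0.3  5.2]
released 30.3 [0.6439 0.057  0.1889] w 0.0797 F 0.0 [-0.4 -0.  -0. ]
```

```bash
python3 - <<'E'
from arm import *
from vis import *
p=[.4731,-.2607,SAFE]; r.reach(p,best(p,TH))
im,d=optics.get_image("top"); P=cloud(dict(d=d,**optics.camera_model("top")))
for n,a in(("choke",(242,161,.035,.05,20)),("med",(208,158,.055,.075,13)),("large",(364,227,.058,.09,14))):
    try: print(n,disc(P,*a))
    except Exception as e: print(n,"occluded")
pick((.4731,-.2607),.055,.075,80)
if r.read_state()["grip_width"]>.04: place("large",.068,.075)
r.reach([.4,-.35,.25],best([.4,-.35,.25],TH))
im,d=optics.get_image("top"); P=cloud(dict(d=d,**optics.camera_model("top")))
for n,a in(("small",(277,163,.055,.08,14)),("med",(208,158,.055,.075,13)),("choke",(242,161,.035,.05,20)),("large",(308,162,.07,.1,18)),("heats",(310,238,.025,.045,18)),("transf",(213,236,.035,.06,14))):
    try: print(n,disc(P,*a))
    except Exception as e: print(n,"occluded")
cv2.imwrite("pics/t3.png",cv2.resize(im[130:255,150:385],None,fx=3.4,fy=3.4)[:,:,::-1])
im,_=optics.get_image("scene"); cv2.imwrite("pics/s3.png",cv2.resize(im[130:300,120:380],None,fx=3,fy=3)[:,:,::-1])
E
```

```text
choke [6.441e-01 5.680e-02 6.330e-02 4.140e-02 3.140e+02]
med [6.479e-01 1.477e-01 3.480e-02 6.210e-02 1.390e+02]
large [ 4.719e-01 -2.611e-01  5.170e-02  6.550e-02  3.210e+02]
gripped hit=False 33.8 [ 0.4735 -0.261   0.0562] w 0.0494 F 82.4 [-1.   0.8  6.8]
lifted 34.8 [ 0.4726 -0.2603  0.189 ] w 0.0491 F 82.7 [-0.7 -0.2 -2.2]
above 36.8 [ 0.6368 -0.124   0.077 ] w 0.0491 F 82.8 [ 0.7 -0.2 -1.9]
down hit=True 37.3 [ 0.6365 -0.1237  0.0682] w 0.0489 F 83.3 [-1.   0.   4.7]
released 38.8 [ 0.6358 -0.1235  0.1889] w 0.0752 F 0.0 [-0.5  0.1  0.7]
small [ 6.404e-01 -3.400e-02  2.500e-02  6.720e-02  7.600e+01]
med [6.485e-01 1.477e-01 3.440e-02 6.200e-02 1.400e+02]
choke [6.439e-01 5.690e-02 6.350e-02 4.140e-02 3.190e+02]
large [ 6.358e-01 -1.240e-01  5.080e-02  7.770e-02  3.150e+02]
heats [ 4.392e-01 -1.249e-01  8.120e-02  3.300e-02  2.150e+02]
transf [4.422e-01 1.296e-01 5.120e-02 4.390e-02 2.580e+02]
```

View pics/t3.png

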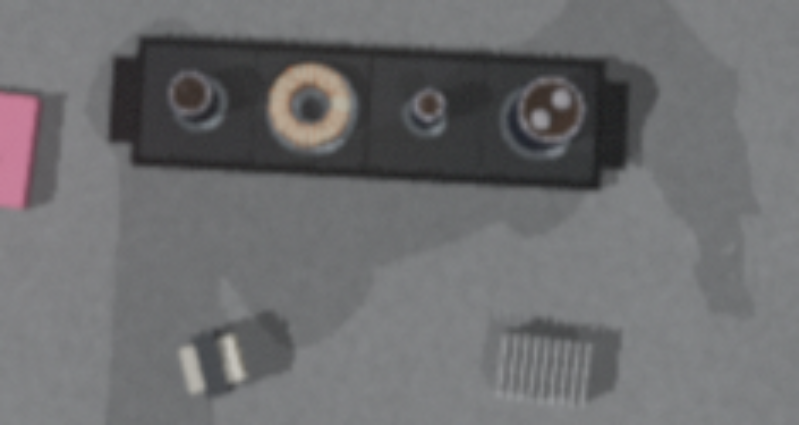

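View pics/s3.png

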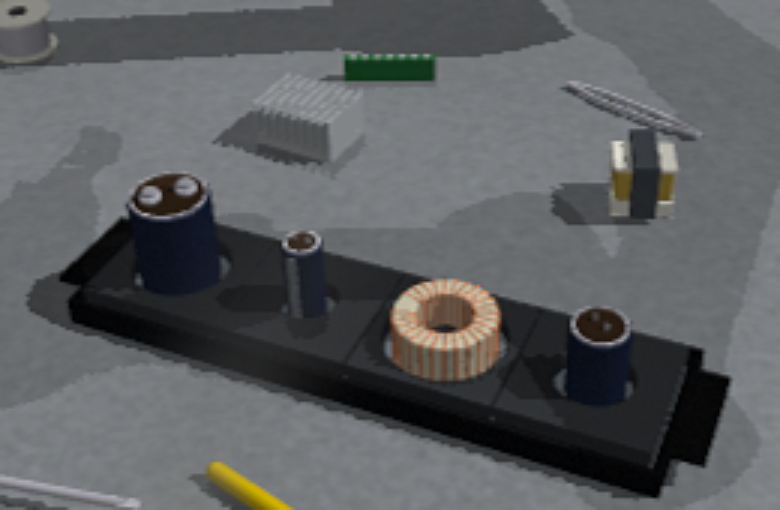

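Both views show all four parts seated upright in their nests: in the scene crop at (172,232), (303,275), (445,328) and (599,355). Their tops measure 67, 62, 41 and 78 mm, as they should with bases on the floors. The heatsink and transformer have not moved.

```bash
python3 -c "
from workcell import r;print(r.finish_job())"
```

```text
the job is handed in; nothing more can be done
None
```

The kit tray is filled and handed in: all three capacitors and the choke are seated base-down in their matching nests, the heatsink and transformer have not moved, and the work took about 40 s of the 106 s allowed.

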